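# Fit the core adapter to the tape stand

## Task

Get the tape stand ready for a roll: put the larger of the two flanged sleeves, flange down, over the stand's upright shaft, and push it down until the disc-shaped lift plate under it is fully home. Then swing the hold-down catch shut over the sleeve's rim, and leave the smaller sleeve, the lotion bottle and the roll of tape where they are.

Things in the scene. Friction and masses are not known exactly. Their poses are not given: they have to be found in the camera images.
- adapter_center (a point): the larger sleeve (core adapter), grey plastic, standing loose on the table: a round tube 52 mm across and 50 mm high with a straight through bore of 27 mm; a flange 68 mm across and 5 mm thick at its foot; about 0.12 kg. This point is its centre, 25 mm above its foot; z points from flange to upper rim
- small_adapter_center (a point): the smaller sleeve, same look: 38 mm across, 38 mm high, bore 16 mm (too small for the shaft), flange 52 mm. Its centre, 19 mm above its foot. A bystander
- shaft_top (a point): top centre of the upright shaft of the tape stand, 100 mm above the table. The shaft is 24 mm across, its nose tapering to 15 mm over the topmost 9 mm. The stand is fixed: a grey base plate 165 x 100 x 12 mm, reaching from 47 mm on the near side of the shaft to 117 mm on the far side. z is up; x points from the shaft to the catch's post
- seat (a point): point on the shaft axis, 20 mm above the table: where the upper face of the lift plate, and the foot of the large sleeve on it, lie when fully home (the sleeve's rim is then 70 mm above the table). Axes as for shaft_top
- lift_plate (a joint): black disc 64 mm across and 8 mm thick that slides on the shaft and is held by friction (about 8 N to push it down, no spring). Value in m, how far it is down: 0 raised (its upper face 65 mm above the table), 0.045 fully home (20 mm above it); starts near the top. The sleeve alone is too light to move it: press its rim evenly on both sides of the shaft, whose top stands 30 mm above the rim when home
- catch (a joint): hold-down catch, a flat steel bar 90 x 12 mm, 6 mm thick, lying 73 to 79 mm above the table, that turns level about a post 62 mm from the shaft. Value in rad: 0 shut against its stop (the bar points at the shaft and its inner end lies over the rim of a sleeve that is home), 1.9 fully open; it opens anticlockwise seen from above, starts open, stays where it is left (stiff turning, about 1.5 N at the pin), and cannot shut while the sleeve stands high
- catch_hinge (a point): turning axis of the catch, 62 mm from the shaft axis along shaft_top's x, 76 mm above the table
- catch_pin (a point): top of the black upright pin (12 mm across, 25 mm above the bar) on the catch's outer end, 38 mm from the turning axis on the side away from the inner end; top 104 mm above the table; made to be pushed sideways
- lotion_center (a point): white lotion pump bottle, 70 mm across, 200 mm high, black pump; its centre. A bystander
- tape_center (a point): roll of brown packing tape lying flat, 96 mm across, 48 mm high; its centre. A bystander
Not all that is in view belongs to the job. What is shaped like the part that bears adapter_center but red is not meant.

How it is judged (in metres and radians):
On the way, in this order (a step that is already met when the one before it is completed fails the run):
1. the large sleeve is over the shaft, flange down (horizontal distance between adapter_center and seat below 0.005 m and angle between adapter_center's own z axis and vertical below 0.12 rad and z of adapter_center in the frame of seat below 0.085 m), for 0.1 s.
2. the sleeve and the lift plate are fully home (horizontal distance between adapter_center and seat below 0.004 m and z of adapter_center in the frame of seat below 0.028 m and value of joint lift_plate above 0.042 m), for 0.2 s.
At the end, for the whole second after the job is handed in: The large sleeve stands upright (within 0.08 rad), flange down, round the shaft (axes within 4 mm), its foot and the lift plate within 3 mm of fully home, and the catch is at rest within 0.15 rad of shut, over the sleeve's rim (all of step 2 and angle between adapter_center's own z axis and vertical below 0.08 rad and value of joint catch below 0.15 rad and velocity of joint catch between -0.1 and 0.1 rad/s); the robot touches nothing.
It fails at once if the small sleeve is moved more than 30 mm (distance of small_adapter_center from where it was at the start of the episode above 0.03 m).
It fails at once if the lotion bottle is moved more than 30 mm or tipped (distance of lotion_center from where it was at the start of the episode above 0.03 m).
It fails at once if the roll of tape is moved more than 30 mm (distance of tape_center from where it was at the start of the episode above 0.03 m).
It also fails if it takes over 69 s, if anything falls off the work surface, if the arm or the gripper's body presses on something with over 40 N, if the wrist force passes 120 N, or if a joint passes its speed limit or range.

## Robot

A 7-joint arm with a two-finger parallel gripper is mounted at the origin on a cart in front of the work surface, level with it; the furniture and walls round the work are solid. World frame = base frame: x ahead of the robot, y to its left, z up, the work surface at z = 0. Lengths are in mm, angles in rad, forces in N, time in s.
With the tool pointing down it reaches from about 425 to 925 mm from the base axis. Payload 6.8 kg.
Tool frame: the origin (TCP) lies on the mounting face of the last link; the fingertips stand 182 mm ahead of it and the grasp point (between the pads) lies 163 mm ahead of it (r.tip_reach is the z of the fingertips in the tool frame, in mm); z points along the fingers, y is the line along which they close (so a half turn about z gives the same grasp; the last joint's range is limited). The gripper opens to 88 mm and grips with 3 to 60 N. Pads are 20 mm wide; open, the fingers measure 115 mm over their backs; the gripper's body (75 mm by 178 mm) begins 61 mm behind the grasp point.
Start: joints at [1.213, 0.477, 0.022, 1.555, -0.011, 1.109, -0.083], TCP at [166.872, -654.061, 404.664] pointing down, gripper open.
Joint ranges: [-2.96, 2.96], [-0.34, 2.1], [-1.41, 1.46], [0.24, 2.44], [-1.37, 4.51], [0.17, 1.92], [-2.96, 2.96]. Speed limits (rad/s): [2.39, 2.39, 3.14, 3.14, 3.14, 3.14, 3.14].

## Interface

Orientations are given as a 3x3 rotation matrix whose columns are the frame's x, y, z axes.
In Python, from workcell import status, cams, job, spotter, r gives the robot as it stands.
- The arm moves only by the tool move_arm, never from a script. Its argument "plan" is a list of rows, each an object with "offset": the shift along the tool's x, y, z in cm, a list of three; "turn": the turn about the tool's z in rad. A call has 1 to 20 rows; each row is the pose to reach, as a shift and turn from the pose commanded when the call began, along the tool's axes at that moment; what a row does not reach only later rows make up. A row lasts 1/8 s, in which the tool goes at most 62.5 mm and 10.7 degrees, less where a joint would pass 70% of its speed; a pose out of reach is approached as far as the arm can. A call with a gripper value outside its range is refused whole. "jaw" is the gripper command: -1 is fully open, 1 is shut, values between are in proportion, set as the call begins (left out, the last holds). The fingers move at their own pace and stop on an object; the grip force is fixed at half the most. Time passes only in rows, so rows that repeat a pose let the fingers close. It gives the time, the measured TCP pose, the force, the opening and the grip force at its end, in the units of the state.
- status.state(): the state, without advancing time (a new reading comes with each control period).
- cams.snapshot(name): name is "scene" or "top" or "wrist"; returns a dict with "image" (480x640x3 uint8, red, green, blue), "mtx" (3x3 intrinsics, pixels), "R" (3x3) and "t" (3): a world point X has camera coordinates R X + t; the wrist camera has in their place "T_tool_cam" (4x4, takes a point from camera to tool coordinates, whose origin is the TCP and whose axes are the flange's). Camera axes: x right, y down, z forward; pixel columns grow to the right and rows downward; lengths in mm; the calibration is good to about 2 mm. A picture is of the moment at which its call begins: read the wrist's pose just before it. There is no depth.
- job.close_job(): hands the job in; it is judged then, once.
Trained networks look in the newest picture that a camera, given by its name, has taken for a name from the list of things; names that differ only in an ending like _2 or _b are one class to them, and where a whole thing is asked for, a point or a joint stands for the part that bears it (a point fixed in the world has none). Each returns a list of dicts, best first, with "score" (0 to 1); they miss things now and then, are a little off and sometimes report something else, mostly with a low value. They report only what shows in the picture. A call takes as long as a camera call. They do not tell look-alikes from the thing itself.
- spotter.boxes_of(camera, query): "uv" ([column, row] in pixels, amid what is visible of it).
The state is a dict: "clock": time; "joint_positions": joint angles; "joint_velocities": joint speeds; "tau": joint torques, N m; "position": TCP position; "ee_rot": TCP orientation; "force": force on the tool from outside, world axes, zero at the start; "moment": the same for the moment, N m; "opening": finger opening in mm; "grasp_force": force on a finger pad.
Only numpy, scipy, OpenCV 4.12 (cv2) and the standard library are available. Lean on these libraries where they do the work, as an engineer would, in place of code of your own. Each camera call takes 0.05 s, during which the arm holds its last target. There are 200 camera calls.

## Working session

There is one attempt and no reset: what is moved stays moved. The work goes in short steps, Python scripts to look and compute and a tool call to move; the robot and the scene stay as the last step left them, time stands still between calls to the robot, and variables do not carry over. Pictures are saved under pics/ and viewed, at most 10 in all, crops included, and the job is handed in when it is done.

Besides the shell and the picture viewer there is one more tool, called after "Request:" by a JSON object that holds its "method" and its "body", one argument or row to a line. move_arm: Moves the arm, as the interface text tells. Its arguments: {"type":"object","properties":{"plan":{"type":"array"},"jaw":{"type":"number"}},"required":["plan"]}

```bash
ls; mkdir -p pics; python3 - <<'E'
from workcell import status, cams, job, spotter, r
import cv2,numpy as np
s=status.state();print({k:np.round(v,3).tolist() for k,v in s.items()})
for c in ["scene","top","wrist"]:
    d=cams.snapshot(c);cv2.imwrite(f"pics/{c}0.png",d["image"][:,:,::-1])
    for k,v in d.items():
        if k!="image":print(c,k,np.round(v,4).tolist())
    for q in ["adapter_center","small_adapter_center","shaft_top","lift_plate","catch","catch_pin","lotion_center","tape_center"]:
        try:print(c,q,[(np.round(b["uv"]).tolist(),round(b["score"],2)) for b in spotter.boxes_of(c,q)][:4])
        except Exception as e:print(q,e)
E
```

```text
pics
{'clock': 0.0, 'joint_positions': [1.213, 0.478, 0.022, 1.556, -0.012, 1.109, -0.083], 'joint_velocities': [-0.002, 0.001, 0.0, 0.001, 0.001, 0.001, -0.001], 'tau': [-0.002, -58.287, 1.534, -27.262, -0.054, 0.017, 0.0], 'position': [166.826, -653.799, 403.725], 'ee_rot': [[0.969, 0.247, -0.001], [0.247, -0.969, 0.002], [-0.0, -0.002, -1.0]], 'force': [-0.069, 1.164, -0.172], 'moment': [0.04, 0.027, 0.035], 'grasp_force': 0.0, 'opening': 87.965}
scene mtx [[607.6022, 0.0, 316.0146], [0.0, 607.6022, 240.3239], [0.0, 0.0, 1.0]]
scene R [[-0.6196, -0.7849, -0.0098], [-0.5432, 0.4378, -0.7164], [0.5666, -0.4385, -0.6976]]
scene t [436.8808, 301.8804, 1225.754]
scene adapter_center [([300.0, 294.0], 0.96), ([327.0, 330.0], 0.83)]
scene small_adapter_center [([441.0, 216.0], 0.6)]
scene shaft_top [([360.0, 239.0], 0.98)]
scene lift_plate [([371.0, 234.0], 0.55)]
scene catch [([353.0, 215.0], 0.71)]
scene catch_pin [([353.0, 215.0], 0.77)]
scene lotion_center [([237.0, 243.0], 0.98)]
scene tape_center [([225.0, 382.0], 0.68)]
top mtx [[467.5102, 0.0, 320.4324], [0.0, 467.5102, 247.9739]
[... 269 characters left out ...]
ft_top [([370.0, 253.0], 0.85)]
top lift_plate [([367.0, 266.0], 0.65), ([273.0, 192.0], 0.62)]
top catch [([381.0, 237.0], 0.53), ([173.0, 296.0], 0.21)]
top catch_pin [([376.0, 240.0], 0.43)]
top lotion_center [([270.0, 192.0], 0.75)]
top tape_center [([174.0, 296.0], 0.82), ([441.0, 290.0], 0.18)]
wrist mtx [[369.3657, 0.0, 313.4404], [0.0, 369.3657, 234.1422], [0.0, 0.0, 1.0]]
wrist T_tool_cam [[0.0003, -0.9515, -0.3075, 85.4494], [1.0, -0.0001, 0.0012, 0.1408], [-0.0011, -0.3075, 0.9515, 20.0632], [0.0, 0.0, 0.0, 1.0]]
wrist adapter_center []
wrist small_adapter_center []
wrist shaft_top []
wrist lift_plate []
wrist catch []
wrist catch_pin []
wrist lotion_center []
wrist tape_center []
```

View pics/scene0.png

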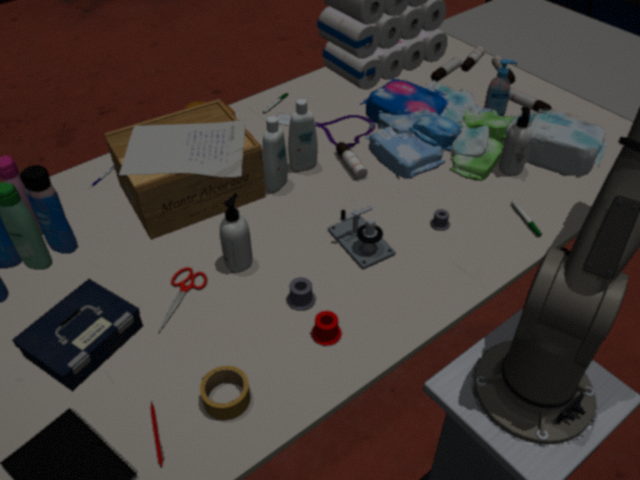

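View pics/top0.png

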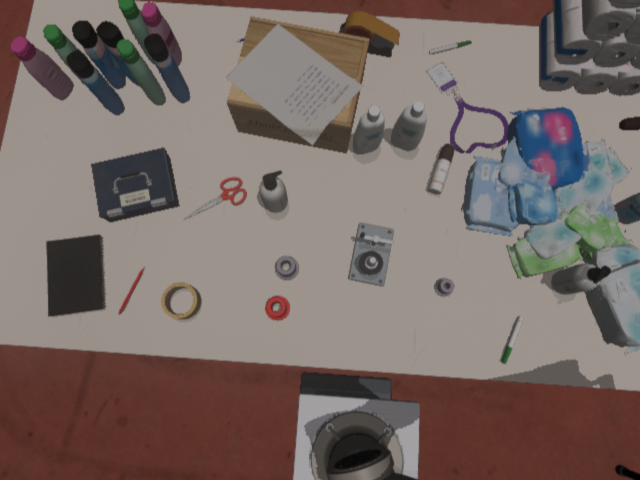

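The grey sleeve is at scene (300,293) and top (286,267), and the red decoy is at (327,327) and (277,308). The stand is at (365,238) and (371,257), with the catch post on its far side and the small sleeve to the right. Next I triangulate, and enlarge crops of the stand and sleeve.

```bash
cat > h.py <<'E'
import numpy as np,cv2
from workcell import status, cams, job, spotter, r
def cam(n):
    s=status.state();d=cams.snapshot(n)
    if n=="wrist":
        T=np.array(d["T_tool_cam"]);Rt=np.array(s["ee_rot"]);Rcw=Rt@T[:3,:3];o=Rt@T[:3,3]+np.array(s["position"])
        d["R"]=Rcw.T;d["t"]=-Rcw.T@o
    return d
def ray(d,uv):
    R=np.array(d["R"]);t=np.array(d["t"]);K=np.array(d["mtx"])
    return -R.T@t, R.T@np.linalg.solve(K,[*uv,1.])
def atz(d,uv,z):
    o,v=ray(d,uv);return o+v*(z-o[2])/v[2]
def proj(d,X):
    p=np.array(d["mtx"])@(np.array(d["R"])@np.array(X,float)+np.array(d["t"]));return p[:2]/p[2]
def tri(rs):
    A=0;b=0
    for o,v in rs:
        v=v/np.linalg.norm(v);P=np.eye(3)-np.outer(v,v);A=A+P;b=b+P@o
    return np.linalg.solve(A,b)
E
python3 - <<'E'
from h import *
S=cam("scene");T=cam("top")
for n,a,b,z in [("sleeve",(300,293),(286,267),25),("red",(327,327),(277,308),25),("small",(441,218),(445,287),19),("shafttop",(370,229),(372,261),100),("lotion",(237,245),(273,192),80),("tape",(225,392),(180,301),24)]:
    print(n,np.round(tri([ray(S,a),ray(T,b)])),np.round(atz(S,a,z)),np.round(atz(T,b,z)))
a=S["image"][190:280,315:405];b=S["image"][265:315,275:325];c=T["image"][215:295,335:405];e=T["image"][245:290,260:310]
f=lambda i:cv2.resize(i[:,:,::-1],(400,300) if 0 else (390,290),interpolation=cv2.INTER_CUBIC)
cv2.imwrite("pics/crop1.png",np.vstack([np.hstack([cv2.resize(a[:,:,::-1],(300,300),interpolation=2),cv2.resize(b[:,:,::-1],(300,300),interpolation=2)]),np.hstack([cv2.resize(c[:,:,::-1],(300,300),interpolation=2),cv2.resize(e[:,:,::-1],(300,300),interpolation=2)])]))
E
```

```text
sleeve [482. 220.  22.] [481. 223.  25.] [481. 219.  25.]
red [369. 234.  23.] [368. 236.  25.] [368. 233.  25.]
small [ 457. -216.   23.] [ 461. -219.   19.] [ 457. -218.   19.]
shafttop [506. -10.  70.] [483.  13. 100.] [500.  -7. 100.]
lotion [678. 267.  56.] [652. 276.  80.] [674. 266.  80.]
tape [368. 495.  27.] [370. 494.  24.] [368. 495.  24.]
```

View pics/crop1.png

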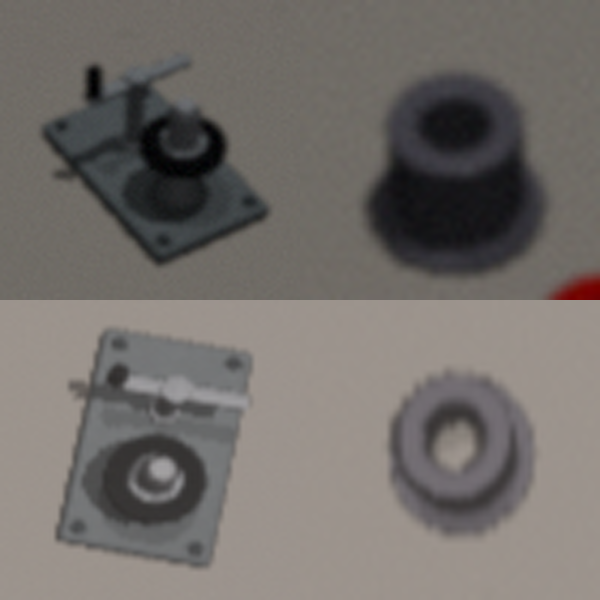

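The crop gives shaft top at scene (370.8,220.9) and top (372.3,259.8). Pin top is at scene (343.2,210) and top (362.5,235). The catch is open with its pin on the left, and the sleeve stands upright, flange down.

```bash
python3 - <<'E'
from h import *
S=cam("scene");T=cam("top")
for n,a,b,z in [("shafttop",(370.8,220.9),(372.3,259.8),100),("pin",(343.2,210),(362.5,235),104),("post",(356,213),(376.3,238.5),79)]:
    print(n,np.round(tri([ray(S,a),ray(T,b)])),np.round(atz(S,a,z)),np.round(atz(T,b,z)))
for uv in [(359.5,223.5),(393,232),(383.5,285),(349,278.5)]: print(np.round(atz(T,uv,12)))
# moves in tool axes
s=status.state();R=np.array(s["ee_rot"]);p=np.array(s["position"])
for g in [(450,-400,480),(450,0,480),(480,210,480)]: print(g,np.round(R.T@(np.array(g)-p)/10,2))
E
```

```text
shafttop [503.  -8.  99.] [503.  -7. 100.] [503.  -8. 100.]
pin [567.  22. 107.] [571.  21. 104.] [566.  21. 104.]
post [566. -18.  75.] [564. -15.  79.] [565. -18.  79.]
[621.  24.  12.]
[603. -71.  12.]
[452. -51.  12.]
[463.  44.  12.]
(450, -400, 480) [ 33.71 -17.62  -7.53]
(450, 0, 480) [ 43.6  -56.38  -7.53]
(480, 210, 480) [ 51.7  -75.98  -7.53]
```

```bash
python3 - <<'E'
from h import *
s=status.state();R=np.array(s["ee_rot"]);p=np.array(s["position"])
for g in [(350,-500,480),(480,-330,480),(550,-10,450)]: print(g,np.round(R.T@(np.array(g)-p)/10,2))
E
```

```text
(350, -500, 480) [ 21.55 -10.4   -7.53]
(480, -330, 480) [ 38.35 -23.66  -7.53]
(550, -10, 450) [ 53.04 -52.94  -4.53]
```

Request:
{"method": "move_arm", "body": {
  "plan": [
    {"offset": [0, 0, -7.5], "turn": 0},
    {"offset": [0, 0, -7.5], "turn": 0},
    {"offset": [21.5, -10.4, -7.5], "turn": 0.1},
    {"offset": [21.5, -10.4, -7.5], "turn": 0.1},
    {"offset": [21.5, -10.4, -7.5], "turn": 0.1},
    {"offset": [21.5, -10.4, -7.5], "turn": 0.1},
    {"offset": [38, -23.7, -7.5], "turn": 0.2},
    {"offset": [38, -23.7, -7.5], "turn": 0.2},
    {"offset": [38, -23.7, -7.5], "turn": 0.2},
    {"offset": [38, -23.7, -7.5], "turn": 0.2},
    {"offset": [53, -53, -5], "turn": 0.4},
    {"offset": [53, -53, -5], "turn": 0.4},
    {"offset": [53, -53, -5], "turn": 0.4},
    {"offset": [53, -53, -5], "turn": 0.4},
    {"offset": [53, -53, -5], "turn": 0.4},
    {"offset": [53, -53, -5], "turn": 0.4},
    {"offset": [53, -53, -5], "turn": 0.4},
    {"offset": [53, -53, -5], "turn": 0.4},
    {"offset": [53, -53, -5], "turn": 0.4}
  ],
  "jaw": -1
}}

```text
clock: 3.92
position: [549.2, -11.4, 454.7]
ee_rot: [[0.988, -0.153, -0.0], [-0.153, -0.988, -0.001], [0.0, 0.001, -1.0]]
force: [-0.9, -0.5, -0.4]
opening: 87.8
grasp_force: 0.0
```

```bash
python3 - <<'E'
from h import *
s=status.state();print(np.round(s["position"],1),np.round(s["ee_rot"],3).tolist(),s["clock"],np.round(s["joint_velocities"],3))
W=cam("wrist");cv2.imwrite("pics/w1.png",W["image"][:,:,::-1])
np.savez("w1.npz",R=W["R"],t=W["t"],mtx=W["mtx"])
for q,z in [("shaft_top",100),("catch_pin",104),("lift_plate",65),("catch",79),("adapter_center",25)]:
    print(q,[(np.round(b["uv"],1).tolist(),round(b["score"],2),np.round(atz(W,b["uv"],z),1).tolist()) for b in spotter.boxes_of("wrist",q)])
E
```

```text
[549.2 -11.4 454.7] [[0.988, -0.153, -0.0], [-0.153, -0.988, -0.001], [0.0, 0.001, -1.0]] 3.925 [-0.002 -0.001 -0.006 -0.001 -0.003 -0.001 -0.002]
shaft_top [([317.3, 194.9], 0.97, [563.9, -17.9, 100.0])]
catch_pin [([312.6, 189.7], 0.65, [570.1, -14.5, 104.0])]
lift_plate [([315.7, 234.5], 0.63, [515.0, -9.2, 65.0])]
catch [([314.8, 189.4], 0.62, [565.3, -15.9, 79.0])]
adapter_center [([134.7, 273.2], 0.77, [487.1, 215.3, 25.0]), ([139.4, 341.3], 0.57, [394.3, 237.8, 25.0])]
```

View pics/w1.png

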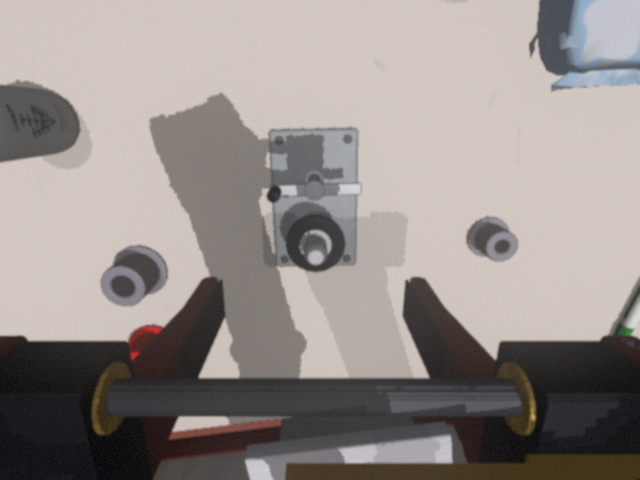

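The wrist view shows the stand aligned with the tool. The lift plate is centred near (315.5,243), the shaft tip near (316,257), the hinge at (315,186) and the pin at (274,193). The grey sleeve's rim is near (126,288).

```bash
python3 - <<'E'
from h import *
im=cv2.imread("pics/w1.png");W=dict(np.load("w1.npz"))
for a in [(315.5,243)]: print("plate",np.round(atz(W,a,63),1))
for a in [(316,255),(316,257),(316,259)]: print("shaft",a,np.round(atz(W,a,100),1))
print("hinge",np.round(atz(W,(315,188),79),1),"pin",np.round(atz(W,(274,193),104),1),"rim",np.round(atz(W,(125,288),50),1))
def ex(P,r):
    n=24;a=np.linspace(0,2*np.pi,n,endpoint=False)
    return [proj(W,[P[0]+r*np.cos(t),P[1]+r*np.sin(t),P[2]]) for t in a]
def show(c,h,circ):
    x,y=c;k=400/(2*h);cr=cv2.resize(im[y-h:y+h,x-h:x+h],(400,400),interpolation=2)
    for P,r,col in circ:
        for q in ex(P,r): cv2.circle(cr,tuple(int(v) for v in (q-[x-h,y-h]+.5)*k),1,col,-1)
    return cr
sh=atz(W,(316,257),100); pl=sh.copy();pl[2]=65; bs=sh.copy()
rim=atz(W,(125,288),50);fl=rim.copy();fl[2]=5
A=show((316,235),50,[(sh,7.5,(0,0,255)),(pl,32,(0,255,0))])
B=show((133,275),45,[(rim,26,(0,0,255)),(rim,13.5,(0,0,255)),(fl,34,(0,255,0))])
cv2.imwrite("pics/c2.png",np.hstack([A,B]))
E
```

```text
plate [505.   -7.5  63. ]
shaft (316, 255) [505.6  -7.8 100. ]
shaft (316, 257) [503.5  -7.5 100. ]
shaft (316, 259) [501.4  -7.2 100. ]
hinge [566.6 -16.3  79. ] pin [572.5  20.6 104. ] rim [479.9 217.2  50. ]
```

View pics/c2.png

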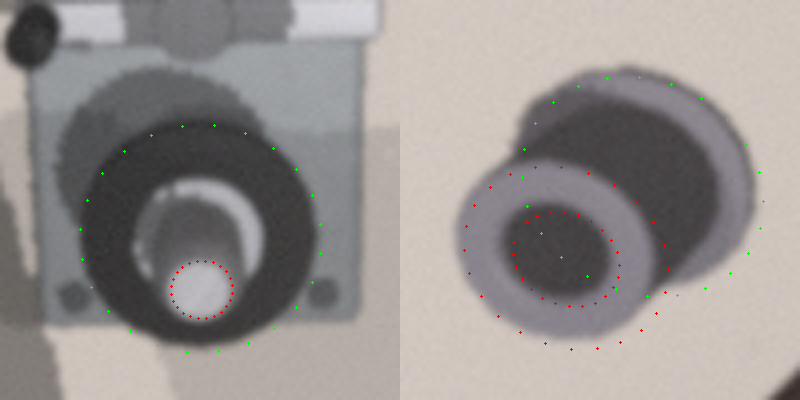

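```bash
python3 - <<'E'
from h import *
W=dict(np.load("w1.npz"))
print("rim",atz(W,(122.8,285.4),50))
s=status.state();R=np.array(s["ee_rot"]);p=np.array(s["position"])
g=atz(W,(122.8,285.4),50)
for z in (340,198): 
  g[2]=z;print(np.round(R.T@(g-p)/10,2))
print(r.tip_reach)
E
```

```text
rim [483.44905477 218.68773912  50.        ]
[ -9.96 -21.61  11.47]
[ -9.96 -21.61  25.67]
182.0
```

Request:
{"method": "move_arm", "body": {
  "plan": [
    {"offset": [-10, -21.6, 0], "turn": 0},
    {"offset": [-10, -21.6, 0], "turn": 0},
    {"offset": [-10, -21.6, 5], "turn": 0},
    {"offset": [-10, -21.6, 11.5], "turn": 0},
    {"offset": [-10, -21.6, 11.5], "turn": 0},
    {"offset": [-10, -21.6, 11.5], "turn": 0},
    {"offset": [-10, -21.6, 11.5], "turn": 0},
    {"offset": [-10, -21.6, 11.5], "turn": 0}
  ]
}}

```text
clock: 5.22
position: [484.0, 218.0, 341.4]
ee_rot: [[0.988, -0.152, 0.003], [-0.152, -0.988, 0.001], [0.003, -0.001, -1.0]]
force: [-0.4, -0.3, 0.3]
opening: 88.1
grasp_force: 0.0
```

```bash
cat >> h.py <<'E'
def circ(W,P,r,n=48):
    return np.array([proj(W,[P[0]+r*np.cos(t),P[1]+r*np.sin(t),P[2]]) for t in np.linspace(0,2*np.pi,n,endpoint=False)])
def overlay(W,c,h,cs,size=400):
    x,y=c;k=size/(2*h);cr=cv2.resize(np.ascontiguousarray(W["image"][y-h:y+h,x-h:x+h,::-1]),(size,size),interpolation=2)
    for P,r,col in cs:
        for q in circ(W,P,r): cv2.circle(cr,tuple(int(v) for v in (q-[x-h,y-h]+.5)*k),1,col,-1)
    return cr
E
python3 - <<'E'
from h import *
s=status.state();p=np.array(s["position"]);print(p,s["clock"])
W=cam("wrist");P=np.array([483.4,218.7,50.]);F=P.copy();F[2]=5
c=proj(W,P).round().astype(int);print(c)
c=np.clip(c,[100,100],[540,380])
cv2.imwrite("pics/c3.png",overlay(W,c,100,[(P,26,(0,0,255)),(P,13.5,(0,0,255)),(F,34,(0,255,0))],600))
E
```

```text
[484.01875351 218.04583075 341.43783823] 5.225
[313 233]
```

View pics/c3.png

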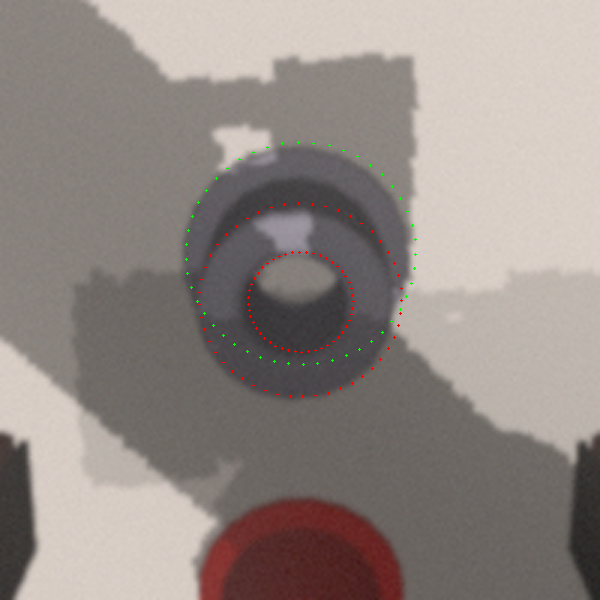

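Request:
{"method": "move_arm", "body": {
  "plan": [
    {"offset": [0, -0.1, 5], "turn": 0},
    {"offset": [0, -0.1, 10], "turn": 0},
    {"offset": [0, -0.1, 14.2], "turn": 0},
    {"offset": [0, -0.1, 14.2], "turn": 0},
    {"offset": [0, -0.1, 14.2], "turn": 0}
  ]
}}

```text
clock: 5.9
position: [484.0, 220.2, 199.4]
ee_rot: [[0.989, -0.15, 0.002], [-0.15, -0.989, 0.001], [0.002, -0.001, -1.0]]
force: [0.4, 0.6, 1.2]
opening: 87.7
grasp_force: 0.0
```

Request:
{"method": "move_arm", "body": {
  "plan": [
    {"offset": [0, 0, 0], "turn": 0},
    {"offset": [0, 0, 0], "turn": 0},
    {"offset": [0, 0, 0], "turn": 0},
    {"offset": [0, 0, 0], "turn": 0},
    {"offset": [0, 0, 0], "turn": 0},
    {"offset": [0, 0, 0], "turn": 0},
    {"offset": [0, 0, 0], "turn": 0}
  ],
  "jaw": 1
}}

```text
clock: 6.78
position: [483.1, 220.1, 197.9]
ee_rot: [[0.989, -0.15, 0.0], [-0.15, -0.989, 0.0], [0.0, -0.0, -1.0]]
force: [-0.6, -0.3, 5.5]
opening: 50.5
grasp_force: 30.1
```

Request:
{"method": "move_arm", "body": {
  "plan": [
    {"offset": [0, 0, -4], "turn": 0},
    {"offset": [0, 0, -9], "turn": 0},
    {"offset": [0, 0, -14.2], "turn": 0},
    {"offset": [2, 6, -14.2], "turn": 0},
    {"offset": [4, 12, -14.2], "turn": 0},
    {"offset": [5.5, 18, -14.2], "turn": 0},
    {"offset": [5.5, 22.2, -14.2], "turn": 0},
    {"offset": [5.5, 22.2, -14.2], "turn": 0},
    {"offset": [5.5, 22.2, -14.2], "turn": 0},
    {"offset": [5.5, 22.2, -14.2], "turn": 0},
    {"offset": [5.5, 22.2, -14.2], "turn": 0}
  ]
}}

```text
clock: 8.15
position: [504.2, -6.5, 339.6]
ee_rot: [[0.989, -0.147, -0.0], [-0.147, -0.989, 0.0], [-0.0, -0.0, -1.0]]
force: [-0.3, 0.3, -1.2]
opening: 50.7
grasp_force: 30.0
```

```bash
python3 - <<'E'
from h import *
s=status.state();p=np.array(s["position"]);R=np.array(s["ee_rot"]);print(p,s["clock"],R[:,2])
W=cam("wrist")
rim=p+R@[0,0,163]+[0,0,15.1];bot=p+R@[0,0,163]-[0,0,29.9];sh=np.array([504,-7.2,100])
pl=sh.copy();pl[2]=65
c=proj(W,rim).round().astype(int);print(c,rim)
c=np.clip(c,[110,110],[530,370])
cv2.imwrite("pics/c4.png",overlay(W,c,110,[(rim,26,(0,0,255)),(rim,13.5,(0,0,255)),(bot,34,(0,255,0)),(sh,7.5,(255,0,0)),(pl,32,(255,255,0))],600))
E
```

```text
[504.23262427  -6.48075875 339.59739944] 8.15 [-4.86563691e-05  3.40160127e-04 -9.99999941e-01]
[313 339] [504.22469328  -6.42531264 191.69740906]
```

View pics/c4.png

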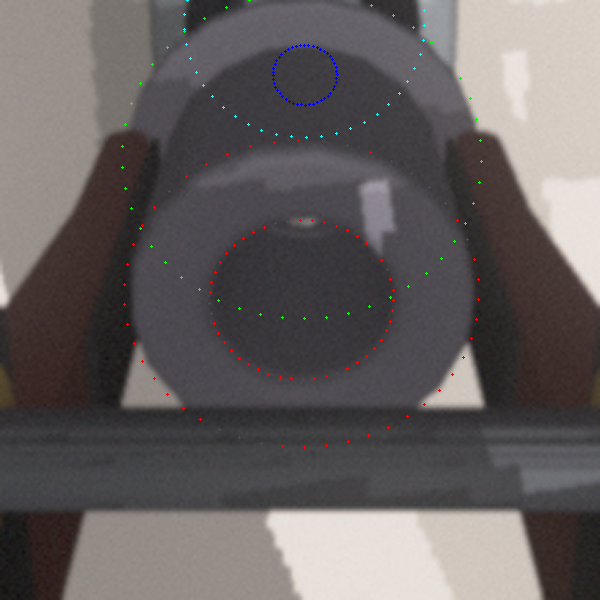

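Request:
{"method": "move_arm", "body": {
  "plan": [
    {"offset": [0, 0.07, 2], "turn": 0},
    {"offset": [0, 0.07, 4], "turn": 0},
    {"offset": [0, 0.07, 4.7], "turn": 0},
    {"offset": [0, 0.07, 5.2], "turn": 0},
    {"offset": [0, 0.07, 5.7], "turn": 0},
    {"offset": [0, 0.07, 6.2], "turn": 0},
    {"offset": [0, 0.07, 6.2], "turn": 0}
  ]
}}

```text
clock: 9.07
position: [504.3, -8.0, 277.6]
ee_rot: [[0.989, -0.149, 0.001], [-0.149, -0.989, 0.001], [0.0, -0.001, -1.0]]
force: [0.2, 3.3, -2.2]
opening: 50.5
grasp_force: 30.0
```

Request:
{"method": "move_arm", "body": {
  "plan": [
    {"offset": [0, -0.06, 0.5], "turn": 0},
    {"offset": [0, -0.06, 1.0], "turn": 0},
    {"offset": [0, -0.06, 1.5], "turn": 0},
    {"offset": [0, -0.06, 2.0], "turn": 0},
    {"offset": [0, -0.06, 2.5], "turn": 0},
    {"offset": [0, -0.06, 2.5], "turn": 0}
  ]
}}

```text
clock: 9.82
position: [504.5, -7.3, 252.8]
ee_rot: [[0.989, -0.149, 0.001], [-0.149, -0.989, 0.001], [0.001, -0.001, -1.0]]
force: [1.8, 3.7, 2.3]
opening: 50.4
grasp_force: 30.0
```

Request:
{"method": "move_arm", "body": {
  "plan": [
    {"offset": [0, -0.04, 0.5], "turn": 0},
    {"offset": [0, -0.04, 1.0], "turn": 0},
    {"offset": [0, -0.04, 1.5], "turn": 0},
    {"offset": [0, -0.04, 2.0], "turn": 0},
    {"offset": [0, -0.04, 2.5], "turn": 0},
    {"offset": [0, -0.04, 3.0], "turn": 0},
    {"offset": [0, -0.04, 3.4], "turn": 0},
    {"offset": [0, -0.04, 3.55], "turn": 0},
    {"offset": [0, -0.04, 3.55], "turn": 0}
  ]
}}

```text
clock: 10.95
position: [504.6, -6.8, 217.8]
ee_rot: [[0.989, -0.149, 0.001], [-0.149, -0.989, 0.0], [0.001, -0.0, -1.0]]
force: [-1.6, 3.9, 9.0]
opening: 50.4
grasp_force: 30.1
```

```bash
python3 - <<'E'
from h import *
s=status.state();p=np.array(s["position"]);R=np.array(s["ee_rot"]);print(p,s["clock"],s["force"])
W=cam("wrist")
rim=np.array([504,-7.2,70.]);sh=np.array([504,-7.2,100])
r2=p+R@[0,0,163]+[0,0,15.1];print(r2)
c=proj(W,rim).round().astype(int);print(c)
c=np.clip(c,[110,110],[530,370])
cv2.imwrite("pics/c5.png",overlay(W,c,110,[(rim,26,(0,0,255)),(rim,13.5,(0,0,255)),(sh,7.5,(255,0,0))],600))
E
```

```text
[504.55821994  -6.84756761 217.79705906] 10.95 [-1.63162298  3.90900299  9.03410442]
[504.71992966  -6.8160396   69.89714233]
[314 341]
```

View pics/c5.png

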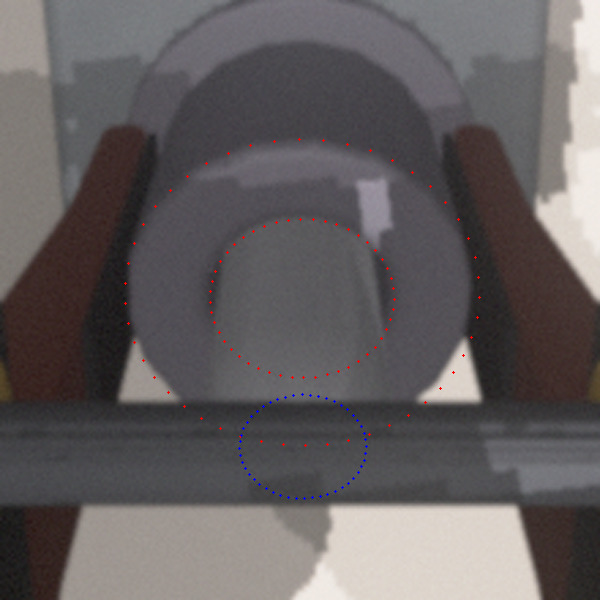

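The sleeve is round the shaft with its rim matching z = 70. I'll press a little further to confirm a hard stop.

Request:
{"method": "move_arm", "body": {
  "plan": [
    {"offset": [0, 0, 0.1], "turn": 0},
    {"offset": [0, 0, 0.2], "turn": 0},
    {"offset": [0, 0, 0.3], "turn": 0},
    {"offset": [0, 0, 0.3], "turn": 0}
  ]
}}

```text
clock: 11.5
position: [504.8, -6.7, 217.2]
ee_rot: [[0.989, -0.149, 0.002], [-0.149, -0.989, -0.001], [0.002, 0.001, -1.0]]
force: [-10.3, 3.4, 38.8]
opening: 50.8
grasp_force: 30.5
```

Request:
{"method": "move_arm", "body": {
  "plan": [
    {"offset": [0, 0, -0.3], "turn": 0},
    {"offset": [0, 0, -0.3], "turn": 0},
    {"offset": [0, 0, -0.3], "turn": 0}
  ]
}}

```text
clock: 11.88
position: [504.7, -6.9, 217.6]
ee_rot: [[0.989, -0.149, 0.001], [-0.149, -0.989, 0.0], [0.001, -0.001, -1.0]]
force: [-0.5, 5.0, 10.0]
opening: 50.5
grasp_force: 30.1
```

Request:
{"method": "move_arm", "body": {
  "plan": [
    {"offset": [0, 0, 0], "turn": 0},
    {"offset": [0, 0, 0], "turn": 0},
    {"offset": [0, 0, 0], "turn": 0},
    {"offset": [0, 0, 0], "turn": 0},
    {"offset": [0, 0, -4], "turn": 0},
    {"offset": [0, 0, -9], "turn": 0},
    {"offset": [0, 0, -14], "turn": 0},
    {"offset": [0, 0, -14], "turn": 0},
    {"offset": [0, 0, -14], "turn": 0}
  ],
  "jaw": -1
}}

```text
clock: 13.0
position: [503.8, -7.6, 356.6]
ee_rot: [[0.989, -0.15, -0.001], [-0.15, -0.989, -0.0], [-0.001, 0.0, -1.0]]
force: [-0.3, 0.0, -0.8]
opening: 88.0
grasp_force: 0.0
```

```bash
python3 - <<'E'
from h import *
s=status.state();p=np.array(s["position"]);print(p,s["clock"],s["force"],s["opening"])
W=cam("wrist")
rim=np.array([504,-7.2,70.]);sh=np.array([504,-7.2,100]);fl=np.array([504,-7.2,25.])
pin=np.array([569.5,21,104]);h=np.array([565.5,-16.5,79])
print(proj(W,pin),proj(W,h))
cv2.imwrite("pics/c6.png",overlay(W,(314,200),130,[(rim,26,(0,0,255)),(rim,13.5,(0,0,255)),(sh,7.5,(255,0,0)),(fl,34,(0,255,0)),(pin,6,(0,0,255)),(h,8,(0,255,255))],600))
E
```

```text
[503.78564402  -7.63935333 356.59670608] 13.0 [-0.25241674  0.04449057 -0.757074  ] 88.00627686756877
[251.24453294 156.73226192] [312.13995944 150.2897635 ]
```

View pics/c6.png

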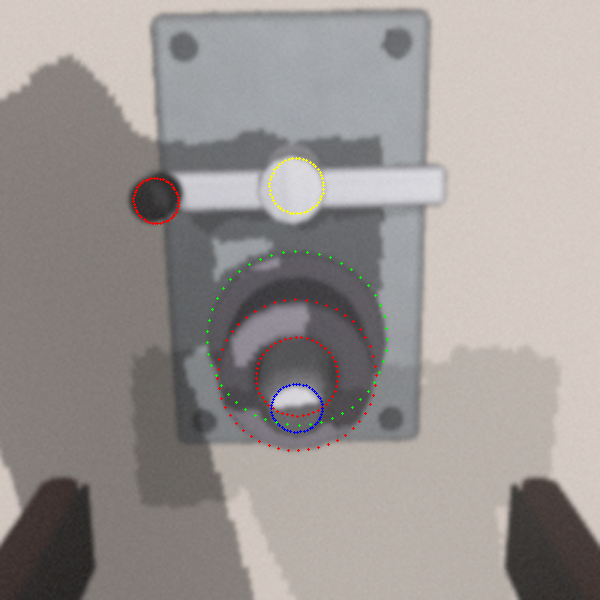

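Everything matches the overlay: the sleeve is seated, the pin is at (569.5,21), and the hinge is at (565.5,-16.5), about 1.6 rad open. Now I work out the push on the pin with closed fingers.

```bash
python3 - <<'E'
from h import *
s=status.state();p=np.array(s["position"]);R=np.array(s["ee_rot"]);print(s["joint_positions"])
h=np.array([565.5,-16.5]);a=-0.15
X=np.array([np.cos(a),np.sin(a)]);Y=np.array([-X[1],X[0]])
def pos(th,d,z=268):
    c=38*np.array([np.cos(th),np.sin(th)])+d*np.array([-np.sin(th),np.cos(th)])
    return np.array([*(h+c[0]*X+c[1]*Y),z])
start=pos(1.61,26);print("approach",np.round(R.T@(start-p)/10,2))
for th in np.linspace(1.6,-0.06,12):print(round(1.6-th,2),np.round(R.T@(pos(th,15)-start)/10,2).tolist())
E
```

```text
[ 0.20938425  0.27963834 -0.3729012   1.98798081  0.1288056   0.89856609
 -1.95210717]
approach [ 3.52 -3.75  8.78]
0.0 [1.14, -0.06, -0.0]
0.15 [1.72, -0.26, -0.0]
0.3 [2.33, -0.37, -0.01]
0.45 [2.94, -0.39, -0.01]
0.6 [3.55, -0.31, -0.01]
0.75 [4.15, -0.14, -0.01]
0.91 [4.71, 0.11, -0.01]
1.06 [5.22, 0.44, -0.01]
1.21 [5.68, 0.85, -0.01]
1.36 [6.08, 1.33, -0.01]
1.51 [6.4, 1.85, -0.01]
1.66 [6.63, 2.42, -0.01]
```

Request:
{"method": "move_arm", "body": {
  "plan": [
    {"offset": [1, -1, 0], "turn": -0.18},
    {"offset": [2, -2, 0], "turn": -0.36},
    {"offset": [3.3, -3.75, 0], "turn": -0.54},
    {"offset": [3.3, -3.75, 0], "turn": -0.72},
    {"offset": [3.3, -3.75, 0], "turn": -0.9},
    {"offset": [3.3, -3.75, 0], "turn": -1.08},
    {"offset": [3.3, -3.75, 0], "turn": -1.26},
    {"offset": [3.3, -3.75, 0], "turn": -1.44},
    {"offset": [3.3, -3.75, 0], "turn": -1.57},
    {"offset": [3.3, -3.75, 0], "turn": -1.57},
    {"offset": [3.3, -3.75, 0], "turn": -1.57}
  ],
  "jaw": 1
}}

```text
clock: 14.42
position: [542.3, 24.6, 356.2]
ee_rot: [[0.153, 0.988, -0.002], [0.988, -0.153, 0.0], [-0.0, -0.002, -1.0]]
force: [-0.7, 0.5, -0.1]
opening: 0.4
grasp_force: 0.0
```

```bash
python3 - <<'E'
from h import *
s=status.state();p=np.array(s["position"]);R=np.array(s["ee_rot"]);print(np.round(s["joint_positions"],2),p,s["opening"],np.round(R[:,0],3),s["clock"])
h=np.array([565.5,-16.5]);a=-0.15
X=np.array([np.cos(a),np.sin(a)]);Y=np.array([-X[1],X[0]])
def pos(th,d,z=268):
    c=38*np.array([np.cos(th),np.sin(th)])+d*np.array([-np.sin(th),np.cos(th)])
    return np.array([*(h+c[0]*X+c[1]*Y),z])
start=pos(1.61,28);print("approach",np.round(R.T@(start-p)/10,2))
for th in np.linspace(1.6,-0.06,12):print(round(1.6-th,2),np.round(R.T@(pos(th,18)-start)/10,2).tolist())
E
```

```text
[ 0.39  0.4  -0.68  1.89  0.3   0.96 -0.58] [542.26100931  24.61874423 356.22368775] 0.43274502922480457 [ 0.153  0.988 -0.   ] 14.425
approach [-0.03 -0.02  8.82]
0.0 [0.06, 1.04, -0.0]
0.15 [0.31, 1.62, -0.0]
0.3 [0.46, 2.23, -0.0]
0.45 [0.53, 2.87, -0.0]
0.6 [0.49, 3.5, -0.01]
0.75 [0.36, 4.12, -0.01]
0.91 [0.14, 4.71, -0.01]
1.06 [-0.16, 5.27, -0.01]
1.21 [-0.55, 5.77, -0.01]
1.36 [-1.01, 6.21, -0.01]
1.51 [-1.53, 6.57, -0.01]
1.66 [-2.09, 6.86, -0.01]
```

Request:
{"method": "move_arm", "body": {
  "plan": [
    {"offset": [0, 0, 4], "turn": 0},
    {"offset": [0, 0, 7], "turn": 0},
    {"offset": [0, 0, 8.8], "turn": 0},
    {"offset": [0, 0, 8.8], "turn": 0}
  ]
}}

```text
clock: 14.92
position: [542.1, 24.8, 268.2]
ee_rot: [[0.151, 0.989, -0.002], [0.989, -0.151, -0.0], [-0.0, -0.002, -1.0]]
force: [0.2, 1.3, 1.0]
opening: 0.4
grasp_force: 0.0
```

Request:
{"method": "move_arm", "body": {
  "plan": [
    {"offset": [0, 0.5, 0], "turn": 0},
    {"offset": [0.06, 1.04, 0], "turn": 0},
    {"offset": [0.3, 1.6, 0], "turn": 0.15},
    {"offset": [0.45, 2.2, 0], "turn": 0.3},
    {"offset": [0.5, 2.9, 0], "turn": 0.45},
    {"offset": [0.5, 3.5, 0], "turn": 0.6},
    {"offset": [0.35, 4.1, 0], "turn": 0.75},
    {"offset": [0.35, 4.1, 0], "turn": 0.75}
  ]
}}

```text
clock: 15.92
position: [584.2, 22.1, 269.8]
ee_rot: [[0.783, 0.622, 0.001], [0.622, -0.783, -0.0], [0.001, 0.001, -1.0]]
force: [-0.4, -0.2, -0.8]
opening: 0.4
grasp_force: 0.0
```

Request:
{"method": "move_arm", "body": {
  "plan": [
    {"offset": [0.26, 0.59, 0], "turn": 0.15},
    {"offset": [0.42, 1.2, 0], "turn": 0.3},
    {"offset": [0.48, 1.84, 0], "turn": 0.45},
    {"offset": [0.44, 2.46, 0], "turn": 0.6},
    {"offset": [0.31, 3.09, 0], "turn": 0.75},
    {"offset": [0.1, 3.68, 0], "turn": 0.85},
    {"offset": [0.1, 3.68, 0], "turn": 0.85},
    {"offset": [0.1, 3.68, 0], "turn": 0.85}
  ]
}}

```text
clock: 16.92
position: [607.2, -5.4, 269.5]
ee_rot: [[0.985, -0.175, 0.001], [-0.175, -0.985, 0.001], [0.001, -0.001, -1.0]]
force: [-0.6, 2.8, 1.0]
opening: 0.5
grasp_force: 1.5
```

```bash
python3 - <<'E'
from h import *
s=status.state();p=np.array(s["position"]);R=np.array(s["ee_rot"]);print(p,s["force"],np.round(R[:,0],3),s["clock"])
W=cam("wrist");cv2.imwrite("pics/w7.png",W["image"][:,:,::-1])
for q in ["catch_pin","catch"]:
    print(q,[(np.round(b["uv"],1).tolist(),round(b["score"],2),np.round(atz(W,b["uv"],95),1).tolist()) for b in spotter.boxes_of("wrist",q)])
h=np.array([565.5,-16.5]);a=-0.15
X=np.array([np.cos(a),np.sin(a)]);Y=np.array([-X[1],X[0]])
print("tool rel hinge in x',y'",(p[:2]-h)@X,(p[:2]-h)@Y)
# bar brightness along inner bar for candidate angles
g=cv2.cvtColor(W["image"],cv2.COLOR_RGB2GRAY)
for th in np.arange(0,1.7,0.1):
    u=-(np.cos(th)*X+np.sin(th)*Y)
    v=[]
    for q in (15,25,35,45):
        x,y=proj(W,[*(h+q*u),79]);v.append(int(g[int(round(y)),int(round(x))]) if 0<=x<639 and 0<=y<479 else -1)
    print(round(th,1),v)
E
```

```text
[607.22112409  -5.37838434 269.52572809] [-0.62408162  2.79037415  1.00443983] [ 0.985 -0.175  0.001] 16.925
catch_pin [([346.9, 307.0], 0.63, [604.3, -20.8, 95.0]), ([349.1, 266.1], 0.6, [624.6, -24.8, 95.0])]
catch [([347.9, 304.4], 0.57, [605.5, -21.4, 95.0])]
tool rel hinge in x',y' 39.590647369348105 17.231458774550386
0.0 [19, 29, 27, 29]
0.1 [23, 31, 31, 23]
0.2 [23, 28, 24, 29]
0.3 [25, 22, 33, 32]
0.4 [26, 23, 29, 33]
0.5 [25, 29, 36, 34]
0.6 [29, 26, 41, 44]
0.7 [29, 30, 42, 50]
0.8 [26, 31, 39, 47]
0.9 [27, 25, 30, 48]
1.0 [32, 29, 32, 39]
1.1 [24, 35, 27, 40]
1.2 [30, 38, 40, 41]
1.3 [31, 30, 41, 49]
1.4 [28, 37, 46, 50]
1.5 [36, 39, 47, 74]
1.6 [37, 40, 50, 198]
```

Request:
{"method": "move_arm", "body": {
  "plan": [
    {"offset": [0, 0.15, 0], "turn": 0},
    {"offset": [0, 0.3, 0], "turn": 0},
    {"offset": [0, 0.3, 0], "turn": 0}
  ]
}}

```text
clock: 17.45
position: [607.0, -6.3, 269.6]
ee_rot: [[0.984, -0.176, 0.002], [-0.176, -0.984, 0.004], [0.001, -0.004, -1.0]]
force: [-0.2, 8.9, 1.4]
opening: 0.7
grasp_force: 4.8
```

Request:
{"method": "move_arm", "body": {
  "plan": [
    {"offset": [0, -1.5, 0], "turn": 0},
    {"offset": [0, -3, 0], "turn": 0},
    {"offset": [0, -3, -5], "turn": 0},
    {"offset": [0, -3, -11], "turn": 0},
    {"offset": [-5, 0, -13], "turn": 0},
    {"offset": [-7, 0, -13], "turn": 0},
    {"offset": [-7, 0, -13], "turn": 0},
    {"offset": [-7, 0, -13], "turn": 0},
    {"offset": [-7, 0, -13], "turn": 0}
  ]
}}

```text
clock: 18.58
position: [538.6, 3.6, 398.7]
ee_rot: [[0.984, -0.179, -0.0], [-0.179, -0.984, 0.0], [-0.0, -0.0, -1.0]]
force: [1.0, 0.6, -1.4]
opening: 0.5
grasp_force: 0.0
```

```bash
python3 - <<'E'
from h import *
s=status.state();print(s["position"],s["clock"],s["force"])
W=cam("wrist")
rim=np.array([504,-7.2,70.]);sh=np.array([504,-7.2,100]);fl=np.array([504,-7.2,25.])
h=np.array([565.5,-16.5,79]);pin=h+[37.6,-5.7,25];inner=h-[46*.989,-46*.149,0]
c=proj(W,(rim+h)/2).round().astype(int);print(c);c=np.clip(c,[100,100],[540,380])
cv2.imwrite("pics/c8.png",overlay(W,c,100,[(rim,26,(0,0,255)),(fl,34,(0,255,0)),(sh,7.5,(255,0,0)),(pin,6,(0,0,255)),(h,8,(0,255,255)),(inner,6,(255,0,255))],600))
E
```

```text
[538.56897257   3.56156953 398.69669574] 18.575 [ 0.9695718   0.64939233 -1.44814603]
[332 221]
```

View pics/c8.png

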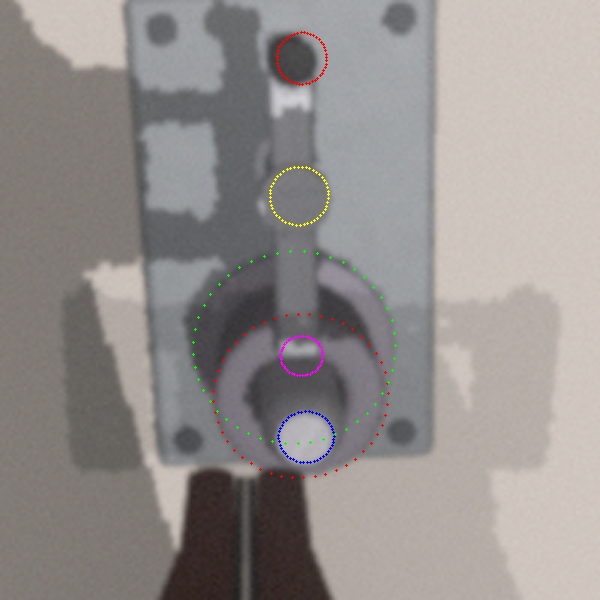

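The catch bar points at the shaft: pin at (291,60), inner end at (300,350) over the rim, which puts it within about 0.05 rad of shut. The sleeve is seated and the gripper touches nothing.

```bash
python3 -c "
from workcell import job
print(job.close_job())"
```

```text
the job is handed in; nothing more can be done
None
```

I handed the job in at about 19 s: the large sleeve is on the shaft and pressed home against a hard stop, the catch is shut over its rim, and the arm went nowhere near the bystanders; no verdict came back.

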